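# Click the portioning stop into the green clip and lock it

### The job

Set the portioning board: push the sliding stop by its blue back along the rail until it clicks into the green clip, passing through the yellow clip if that one comes first, but without running past the green one; then press the red lock cap on top of the stop fully down and let go. Do not lock it before it sits in the green clip, and do not touch the white food face of the stop. Nothing is to be picked up: leave the cups, shaker, brush and tub where they stand.

Things in the scene. Friction and masses are not known exactly. Their poses are not given: they have to be found in the camera images.
- gauge: the fixed portioning board: white, 265 x 460 x 17 mm, with a steel rail along its far side. Origin: about the centre of its underside, on the worktop; its y axis runs along the rail, x from the robot's side towards the rail (rail centre line at x = +70 mm, rail top 44 mm above the worktop), z up. Its yaw varies.
- stop (a joint): how far the sliding stop has been pushed along the rail, m: 0 at the board's right end (-y), growing towards the board's +y to 0.33. It needs about 2 N to slide on the open rail.
- stop_back (a point): centre of the stop's blue back face, the one to push; it looks to the board's -y. Upright plate 88 mm wide (along the board's x), 56 mm high (top 76 mm above the worktop), 11 mm thick in all (7 mm blue, then the 4 mm white face). Axes as the board's. The stop's grey carriage (46 mm along the rail) adjoins the plate's end at the rail.
- food_face: the white food face, 86 x 4 x 54 mm, on the side of the stop's plate that looks to the board's +y; fingers and arm must not touch it. Origin: on the rail line at the middle of the carriage, at the height of the board's top (not on the face itself).
- pawl_line (a point): point on the stop midway along its carriage, on the line of the clips' bumps, 35 mm above the worktop. A brass spring roller (12 mm) rides here on the far side of the rail. The stop is seated when this point coincides along the board's y with a clip's notch.
- green_notch (a point): middle of the notch of the green clip (upright green tongue behind the rail, its top 65 mm up), 35 mm above the worktop. Round bumps stand 9 mm before and after it: the roller meets the first about 18 mm before the notch, the push rises to about 9 N, and some 8 mm before the notch the stop snaps home by itself and the force drops to nothing. Leaving it takes 9 N again.
- yellow_notch (a point): the same for the yellow clip, which is equal but for its colour and can stand before or after the green one; the two are at least 70 mm apart.
- lock (a joint): how far the lock cap is pressed, m: 0 up, 0.008 fully down. It yields at about 3 N, has no spring and stays where it is left.
- lock_top (a point): centre of the top of the red round lock cap (32 mm across), on top of the stop's carriage above the rail; 86 mm above the worktop when up. It is pressed straight down.
- cup_board: empty steel portion cup, 61 mm across, 37 mm high, loose on the board beside the stop's path, on the robot's side. Origin: centre of its underside.
- cup_side: filled steel portion cup, 61 mm across, 37 mm high, loose on the worktop. Origin: centre of its underside.
- salt: salt shaker, 44 mm across, 90 mm high, loose. Origin: centre of its underside.
- brush: pastry brush, 104 x 222 x 14 mm, lying loose. Origin: centre of its underside.
- tub: spread tub with green lid, 96 x 137 x 53 mm, loose. Origin: centre of its underside.

How it is judged:
By the outcome, as a careful person would: the job done as asked, in the order asked, and still so for the second after the job is handed in, with the robot touching nothing.
It also fails if it takes over 64 s, if anything falls off the work surface, if the arm or the gripper's body presses on something with over 40 N, if the wrist force passes 120 N, or if a joint passes its speed limit or range.

### The arm

A 6-joint arm with a two-finger parallel gripper is mounted at the origin on a cart in front of the work surface, level with it; the furniture and walls round the work are solid. World frame = base frame: x ahead of the robot, y to its left, z up, the work surface at z = 0. Lengths are in m, angles in degrees, forces in N, time in s.
With the tool pointing down it reaches from about 0.325 to 0.775 m from the base axis. Payload 5.5 kg.
Tool frame: the origin (TCP) lies midway between the tips of the shut fingers; the grasp point (between the pads) lies env.tcp_to_grasp behind it (env.tcp_to_grasp is the distance from the TCP to the grasp point, in m); z points along the fingers, y is the line along which they close (so a half turn about z gives the same grasp; the last joint's range is limited). The gripper opens to 85 mm and grips with 20 to 120 N. Pads are 22 mm wide; open, the fingers measure 114 mm over their backs; the gripper's body (76 mm by 85 mm) begins 54 mm behind the grasp point. The pads swing forward as they close: fully open they stand 13 mm farther back than shut.
Start: joints at [-67.764, 5.22, 70.514, -0, 104.267, -3.249], TCP at [0.258, -0.542, 0.231] pointing down, gripper open.
Joint ranges: [-164.24, 164.24], [-49.07, 125.15], [9.68, 141.18], [-86.29, 266.29], [3.28, 154.24], [-151.56, 151.56]. Speed limits (degrees/s): [147.25, 147.25, 172.46, 180, 180, 180].

### API

Orientations are given as [roll, pitch, yaw] about the fixed x, y, z axes, in that order (R = Rz(yaw) Ry(pitch) Rx(roll)).
In Python, from bench import env, imaging gives the robot as it stands.
- The arm moves only by the tool arm_command, never from a script. Its argument "deltas" is one flat list of numbers, 6 for each row, row after row: the shift along the tool's x, y, z in mm, then the turn, a rotation vector about the tool's x, y, z in degrees. A call has 1 to 12 rows; each row shifts and turns the commanded pose from where the row before left it, along the tool's axes as they then stand; what a row does not reach is not made up. A row lasts 1/10 s, in which the tool goes at most 50 mm and 8.59 degrees, less where a joint would pass 70% of its speed; a pose out of reach is approached as far as the arm can. A call is refused whole if a number of a shift passes 50 or a number of a turn 8.59, either way. A call with a gripper value outside its range is refused whole. "grip" is the closure, from 0 (fully open) to 1 (shut), set as the call begins (left out, the last holds). The fingers move at their own pace and stop on an object; "grip_force" is the grip in N (left out, the last holds). Time passes only in rows, so rows that do not move let the fingers close. It gives the time, the measured TCP pose, the force, the opening and the grip force at its end, in the units of the state.
- env.state(): the state, without advancing time (a new reading comes with each control period).
- imaging.grab_frame(name): name is "side" or "top" or "wrist"; returns the picture (384x512x3 uint8, blue, green, red); there is no depth.
- imaging.camera_info(name): a dict with "camera_matrix" (3x3 intrinsics, pixels), "extrinsics" (4x4, takes a point from world to camera coordinates). Camera axes: x right, y up, looking along -z (the intrinsics and any distortion apply to the point x, -y, -z); pixel columns grow to the right and rows downward; lengths in m; the calibration is good to about 2 mm. A picture is of the moment at which its call begins: read the wrist's pose just before it. camera_info takes no time and is no camera call; for the wrist camera it gives the pose at the moment of the call.
- env.job_done(): hands the job in; it is judged then, once.
The state is a dict: "t": time; "joint_pos": joint angles; "qd": joint speeds; "tau": joint torques, N m; "tool_pos": TCP position; "tcp_rot": TCP orientation; "contact_force": force on the tool from outside, world axes, zero at the start; "wrist_torque": the same for the moment, N m; "grip_width": opening from 0.0 (shut) to 1.0 (fully open); "finger_force": force on a finger pad.
Only numpy, scipy, OpenCV 4.12 (cv2) and the standard library are available. Lean on these libraries where they do the work, as an engineer would, in place of code of your own. Each camera call takes 0.05 s, during which the arm holds its last target. There are 200 camera calls.

## Working session

There is one attempt and no reset: what is moved stays moved. The work goes in short steps, Python scripts to look and compute and a tool call to move; the robot and the scene stay as the last step left them, time stands still between calls to the robot, and variables do not carry over. Pictures are saved under pics/ and viewed, at most 10 in all, crops included, and the job is handed in when it is done.

Besides the shell and the picture viewer there is one more tool, called after "Emit:" by a JSON object that holds its "fn" and its "kwargs". arm_command: Moves the arm, as the interface text tells. Its arguments: {"type":"object","properties":{"deltas":{"type":"array","items":{"type":"number"}},"grip":{"type":"number"},"grip_force":{"type":"number"}},"required":["deltas"]}

```bash
mkdir -p pics; ls; python3 - <<'E'
from bench import env, imaging
import cv2,numpy as np
for n in ("top","side"):
    im=imaging.grab_frame(n); cv2.imwrite(f"pics/{n}0.png",im)
    c=imaging.camera_info(n); print(n,c)
    cv2.imwrite(f"pics/{n}0b.png",cv2.resize(im,(800,600),interpolation=cv2.INTER_CUBIC))
s=env.state();print(s,env.tcp_to_grasp)
E
```

```text
pics
top {'camera_matrix': array([[420.26541291,   0.        , 264.06314287],
       [  0.        , 420.26541291, 183.87952938],
       [  0.        ,   0.        ,   1.        ]]), 'extrinsics': array([[-0.00653964, -0.99995363,  0.00706927,  0.00489482],
       [ 0.98623734, -0.00528167,  0.16525139, -0.54396243],
       [-0.16520638,  0.00805267,  0.98622614, -1.3255589 ],
       [ 0.        ,  0.        ,  0.        ,  1.        ]])}
side {'camera_matrix': array([[482.00320739,   0.        , 244.93239566],
       [  0.        , 482.00320739, 182.69534408],
       [  0.        ,   0.        ,   1.        ]]), 'extrinsics': array([[ 0.98273144, -0.18497185, -0.00493237, -0.53756423],
       [ 0.07413077,  0.36914395,  0.92641102, -0.11396828],
       [-0.16953921, -0.91077887,  0.37648148, -1.61535819],
       [ 0.        ,  0.        ,  0.        ,  1.        ]])}
{'t': 0.1, 'joint_pos': array([-6.77630109e+01,  5.25923077e+00,  7.05757595e+01, -6.41049175e-04,
        1.04266584e+02, -3.24858397e+00]), 'qd': array([-0.03942312, -0.08497745, -0.1211722 , -0.03555024,  0.02649362,
       -0.10269442]), 'tau': array([ 3.33906799e-03, -4.60219145e+01, -4.19216931e+01,  2.01881528e-05,
        1.06720609e-02,  4.52894835e-05]), 'tool_pos': array([ 0.25806962, -0.54138202,  0.2302517 ]), 'tcp_rot': array([-1.79898553e+02, -5.13548899e-03,  2.54854111e+01]), 'contact_force': array([-0.13632085,  0.1193252 , -0.16320596]), 'wrist_torque': array([-0.02704923, -0.04089309,  0.02770274]), 'finger_force': 0.0, 'grip_width': 1.000758227469845} 0.0187
```

View pics/top0b.png

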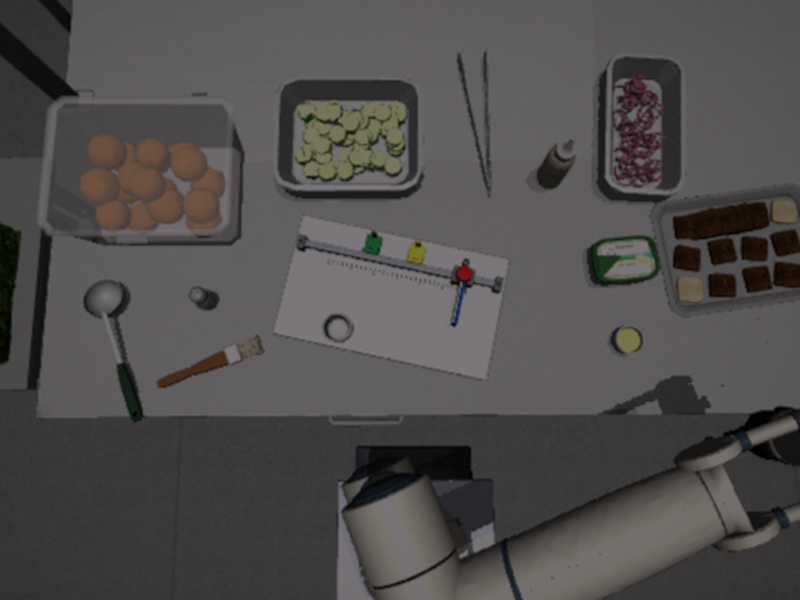

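View pics/side0b.png

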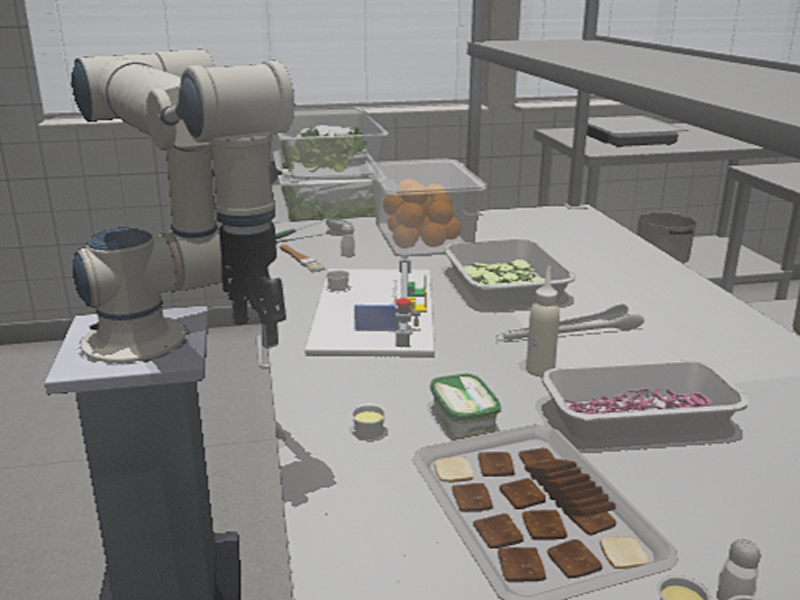

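The top view shows the board with the red cap at about (464,273), yellow clip at (416,252) and green clip at (373,242) in view pixels. Yellow comes first. I'll enlarge it.

```bash
cat > h.py <<'E'
import numpy as np
from bench import env, imaging
def ray(cam,u,v,z):
    c=imaging.camera_info(cam) if isinstance(cam,str) else cam
    K,E=c["camera_matrix"],np.array(c["extrinsics"]); R,t=E[:3,:3],E[:3,3]
    d=np.linalg.inv(K)@[u,v,1]; d=R.T@(d*[1,-1,-1]); o=-R.T@t
    return o+d*(z-o[2])/d[2]
def proj(cam,p):
    c=imaging.camera_info(cam) if isinstance(cam,str) else cam
    E=np.array(c["extrinsics"]); q=(E[:3,:3]@p+E[:3,3])*[1,-1,-1]; q=c["camera_matrix"]@q
    return q[:2]/q[2]
E
python3 - <<'E'
import cv2
im=cv2.imread("pics/top0.png")[135:245,170:330]
im=cv2.convertScaleAbs(im,alpha=1.5)
cv2.imwrite("pics/c1.png",cv2.resize(im,None,fx=5,fy=5,interpolation=cv2.INTER_CUBIC))
im=cv2.imread("pics/side0.png")[165:230,195:285]
cv2.imwrite("pics/c2.png",cv2.resize(im,None,fx=8,fy=8,interpolation=cv2.INTER_CUBIC))
E
```

```text
(no output)
```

View pics/c1.png

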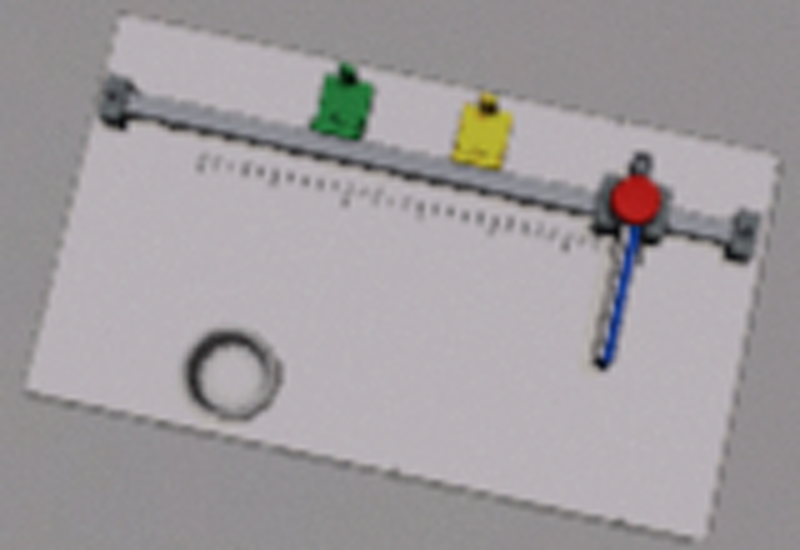

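View pics/c2.png

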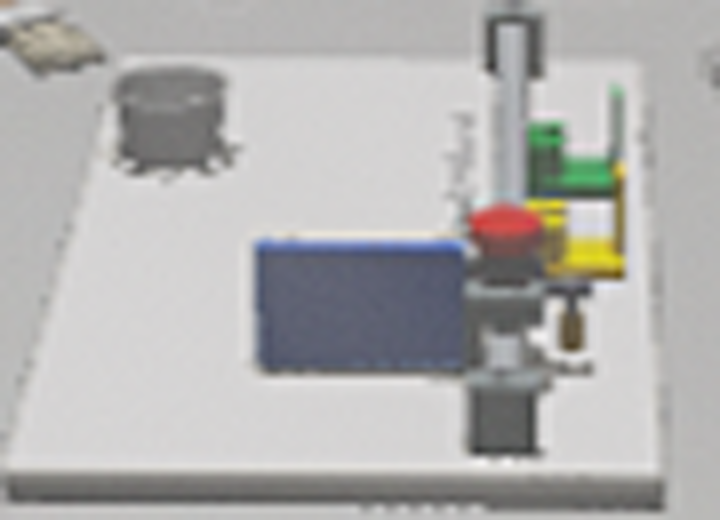

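The enlarged crops give the cap at (637,200), the plate's blue top edge from (636,228) to (603,362), the clip centres near green (343,105) and yellow (483,133), and the board corners. I'll work out the geometry from these.

```bash
python3 - <<'E'
from h import *
np.set_printoptions(precision=4,suppress=True)
f=lambda u,v,z: ray("top",170+(u+.5)/5-.5,135+(v+.5)/5-.5,z)
TL,TR,BR,BL=[f(*p,.017) for p in ((120,12),(778,155),(708,540),(28,392))]
ey=(TL-TR)+(BL-BR); ey/=np.linalg.norm(ey); yaw=np.degrees(np.arctan2(-ey[0],ey[1])); ex=np.array([ey[1],-ey[0],0])
r=f(130,105,.044)-f(720,225,.044); yr=np.degrees(np.arctan2(-r[0],r[1]))
C=(TL+TR+BR+BL)/4
print("yaw",yaw,yr,"C",C,np.linalg.norm(TL-TR),np.linalg.norm(TL-BL))
loc=lambda p:(np.array([(p-C)@ex,(p-C)@ey,p[2]]))
for n,p in dict(cap=(637,200,.086),bluefar=(638,228,.076),bluenear=(606,362,.076),green=(343,105,.05),yellow=(483,133,.05),greenbase=(338,133,.044),yelbase=(476,160,.044),cup=(234,372,.037)).items():
    q=f(*p); print(n,q,loc(q))
g=lambda u,v,z: ray("side",195+(u+.5)/8-.5,165+(v+.5)/8-.5,z)
for n,p in dict(cap=(507,222,.086),TLb=(258,243,.076),TRb=(465,243,.076)).items():
    q=g(*p); print("side",n,q,loc(q))
E
```

```text
yaw -12.714950297016223 -12.013319981986692 C [0.532  0.0446 0.017 ] 0.4548661863947381 0.2636413388768131
cap [ 0.5665 -0.1028  0.086 ] [ 0.066  -0.1362  0.086 ]
bluefar [ 0.5502 -0.104   0.076 ] [ 0.0504 -0.1409  0.076 ]
bluenear [ 0.4643 -0.0821  0.076 ] [-0.0382 -0.1385  0.076 ]
green [0.6379 0.0861 0.05  ] [0.0941 0.0638 0.05  ]
yellow [ 0.6186 -0.0058  0.05  ] [ 0.0955 -0.0301  0.05  ]
greenbase [0.6204 0.0896 0.044 ] [0.0763 0.0634 0.044 ]
yelbase [ 0.6018 -0.0012  0.044 ] [ 0.0781 -0.0292  0.044 ]
cup [0.4635 0.1569 0.037 ] [-0.0916  0.0945  0.037 ]
side cap [ 0.5707 -0.1072  0.086 ] [ 0.0711 -0.1395  0.086 ]
side TLb [ 0.4705 -0.0858  0.076 ] [-0.0314 -0.1407  0.076 ]
side TRb [ 0.5541 -0.1025  0.076 ] [ 0.0539 -0.1386  0.076 ]
```

Emit:
{"fn": "arm_command", "kwargs": {"deltas": [33.8, -20.8, 0, 0, 0, 0, 33.8, -20.8, 0, 0, 0, 0, 33.8, -20.8, 0, 0, 0, 0, 33.8, -20.8, 0, 0, 0, 0, 33.8, -20.8, 0, 0, 0, 0, 33.8, -20.8, 0, 0, 0, 0, 33.8, -20.8, 0, 0, 0, 0, 33.8, -20.8, 0, 0, 0, 0, 33.8, -20.8, 0, 0, 0, 0, 33.8, -20.8, 0, 0, 0, 0, 33.8, -20.8, 0, 0, 0, 0, 33.8, -20.8, 0, 0, 0, 0], "grip": 1}}

```text
t: 1.3
tool_pos: [0.5174, -0.1403, 0.2309]
tcp_rot: [-180.0, 0.0, 25.5]
contact_force: [0.4, -0.1, -0.5]
grip_width: -0.003
finger_force: 0.0
```

Emit:
{"fn": "arm_command", "kwargs": {"deltas": [0, 0, 10, 0, 0, -7.44, 0, 0, 10, 0, 0, -7.44, 0, 0, 10, 0, 0, -7.44, 0, 0, 10, 0, 0, -7.44, 0, 0, 10, 0, 0, -7.44, 0, 0, 10, 0, 0, -7.44, 0, 0, 10, 0, 0, -7.44, 0, 0, 0, 0, 0, 0, 0, 0, 0, 0, 0, 0]}}

```text
t: 2.2
tool_pos: [0.5167, -0.1417, 0.161]
tcp_rot: [-179.9, -0.0, 77.4]
contact_force: [-0.5, 0.2, 0.5]
grip_width: 0.004
finger_force: 0.0
```

Emit:
{"fn": "arm_command", "kwargs": {"deltas": [0, 0, 20, 0, 0, 0, 0, 0, 20, 0, 0, 0, 0, 0, 20, 0, 0, 0, 0, 0, 20, 0, 0, 0, 0, 0, 20, 0, 0, 0, 0, 0, 20, 0, 0, 0, 0, 0, 0, 0, 0, 0]}}

```text
t: 2.9
tool_pos: [0.5153, -0.1413, 0.0387]
tcp_rot: [-179.7, -0.0, 77.4]
contact_force: [-0.1, 0.4, 0.2]
grip_width: -0.001
finger_force: 0.0
```

```bash
python3 - <<'E'
from h import *
import cv2
a=imaging.grab_frame("top")[135:245,170:330]; b=imaging.grab_frame("side")[140:230,185:285]
a=cv2.resize(cv2.convertScaleAbs(a,alpha=1.5),(480,330),interpolation=2); b=cv2.resize(b,(300,270),interpolation=2)
b=cv2.copyMakeBorder(b,0,60,0,0,0); cv2.imwrite("pics/d1.png",np.hstack([a,b]))
E
```

```text
(no output)
```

View pics/d1.png

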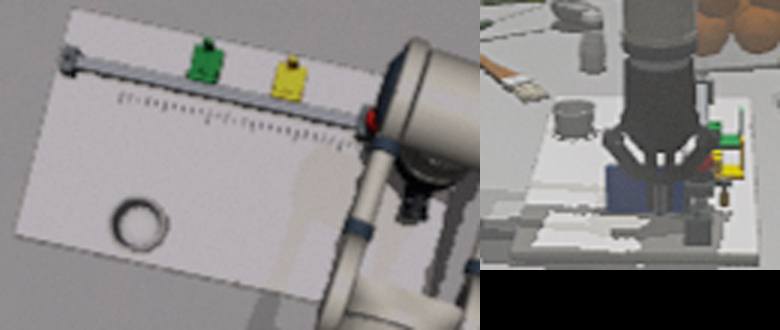

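The fingers stand behind the blue back, clear of the carriage. I'll raise them a little so the knuckles clear the cap, then approach.

Emit:
{"fn": "arm_command", "kwargs": {"deltas": [0, -2, -6, 0, 0, 0, 0, -3, -6, 0, 0, 0, 5, 0, 0, 0, 0, 0, 5, 0, 0, 0, 0, 0, 4, 0, 0, 0, 0, 0, 4, 0, 0, 0, 0, 0, 3, 0, 0, 0, 0, 0, 3, 0, 0, 0, 0, 0, 3, 0, 0, 0, 0, 0, 3, 0, 0, 0, 0, 0]}}

```text
t: 4.0
tool_pos: [0.5185, -0.1112, 0.0532]
tcp_rot: [-180.0, 0.0, 77.6]
contact_force: [0.8, -0.3, 0.1]
grip_width: -0.001
finger_force: 0.0
```

Emit:
{"fn": "arm_command", "kwargs": {"deltas": [2, 0, 0, 0, 0, 0, 2, 0, 0, 0, 0, 0, 2, 0, 0, 0, 0, 0, 2, 0, 0, 0, 0, 0, 2, 0, 0, 0, 0, 0]}}

```text
t: 4.5
tool_pos: [0.5206, -0.1018, 0.0533]
tcp_rot: [180.0, 0.0, 77.6]
contact_force: [0.0, -1.7, -0.8]
grip_width: -0.002
finger_force: 1.1
```

Emit:
{"fn": "arm_command", "kwargs": {"deltas": [6, 0, 0, 0, 0, 0, 6, 0, 0, 0, 0, 0, 6, 0, 0, 0, 0, 0, 6, 0, 0, 0, 0, 0, 6, 0, 0, 0, 0, 0, 6, 0, 0, 0, 0, 0, 6, 0, 0, 0, 0, 0, 6, 0, 0, 0, 0, 0, 6, 0, 0, 0, 0, 0, 6, 0, 0, 0, 0, 0, 6, 0, 0, 0, 0, 0, 6, 0, 0, 0, 0, 0]}}

```text
t: 5.7
tool_pos: [0.5363, -0.0309, 0.0534]
tcp_rot: [180.0, 0.0, 77.6]
contact_force: [1.2, -3.3, -1.2]
grip_width: 0.0
finger_force: 1.2
```

Emit:
{"fn": "arm_command", "kwargs": {"deltas": [3, 0, 0, 0, 0, 0, 3, 0, 0, 0, 0, 0, 3, 0, 0, 0, 0, 0, 3, 0, 0, 0, 0, 0, 3, 0, 0, 0, 0, 0, 3, 0, 0, 0, 0, 0]}}

```text
t: 6.3
tool_pos: [0.5397, -0.0152, 0.0534]
tcp_rot: [-180.0, 0.2, 77.5]
contact_force: [-0.4, -5.9, 0.7]
grip_width: 0.0
finger_force: 2.8
```

Emit:
{"fn": "arm_command", "kwargs": {"deltas": [2, 0, 0, 0, 0, 0, 2, 0, 0, 0, 0, 0, 2, 0, 0, 0, 0, 0]}}

```text
t: 6.6
tool_pos: [0.5411, -0.0071, 0.0531]
tcp_rot: [-180.0, -0.1, 77.6]
contact_force: [0.2, 0.1, 0.2]
grip_width: -0.002
finger_force: 0.0
```

Emit:
{"fn": "arm_command", "kwargs": {"deltas": [2, 0, 0, 0, 0, 0, 2, 0, 0, 0, 0, 0, 2, 0, 0, 0, 0, 0]}}

```text
t: 6.9
tool_pos: [0.542, -0.0037, 0.0531]
tcp_rot: [-179.9, 0.2, 77.5]
contact_force: [-2.7, -9.4, 1.8]
grip_width: 0.0
finger_force: 5.0
```

Emit:
{"fn": "arm_command", "kwargs": {"deltas": [2, 0, 0, 0, 0, 0, 2, 0, 0, 0, 0, 0, 2, 0, 0, 0, 0, 0]}}

```text
t: 7.2
tool_pos: [0.5433, 0.0022, 0.0531]
tcp_rot: [-179.9, 0.2, 77.5]
contact_force: [-1.9, -5.1, 0.7]
grip_width: 0.002
finger_force: 2.8
```

Yellow was passed: the force dropped at TCP y≈-0.007, then rose to 9 N on leaving. Green should seat with contact near TCP y≈0.086 and snap at about 0.078.

Emit:
{"fn": "arm_command", "kwargs": {"deltas": [3, 0, 0, 0, 0, 0, 3, 0, 0, 0, 0, 0, 4, 0, 0, 0, 0, 0, 5, 0, 0, 0, 0, 0, 5, 0, 0, 0, 0, 0, 5, 0, 0, 0, 0, 0, 5, 0, 0, 0, 0, 0, 5, 0, 0, 0, 0, 0, 5, 0, 0, 0, 0, 0, 5, 0, 0, 0, 0, 0, 5, 0, 0, 0, 0, 0, 5, 0, 0, 0, 0, 0]}}

```text
t: 8.4
tool_pos: [0.556, 0.0579, 0.0533]
tcp_rot: [180.0, -0.0, 77.6]
contact_force: [1.5, -2.3, -0.3]
grip_width: -0.001
finger_force: 1.2
```

Emit:
{"fn": "arm_command", "kwargs": {"deltas": [2, 0, 0, 0, 0, 0, 2, 0, 0, 0, 0, 0, 2, 0, 0, 0, 0, 0]}}

```text
t: 8.7
tool_pos: [0.5571, 0.0635, 0.0533]
tcp_rot: [180.0, 0.0, 77.6]
contact_force: [0.8, -1.8, 0.1]
grip_width: 0.001
finger_force: 1.1
```

Emit:
{"fn": "arm_command", "kwargs": {"deltas": [2, 0, 0, 0, 0, 0, 2, 0, 0, 0, 0, 0, 1, 0, 0, 0, 0, 0]}}

```text
t: 9.0
tool_pos: [0.5581, 0.0684, 0.0533]
tcp_rot: [180.0, -0.0, 77.6]
contact_force: [2.3, -2.3, 0.9]
grip_width: 0.0
finger_force: 1.0
```

Emit:
{"fn": "arm_command", "kwargs": {"deltas": [1.5, 0, 0, 0, 0, 0, 1.5, 0, 0, 0, 0, 0]}}

```text
t: 9.2
tool_pos: [0.5587, 0.071, 0.0533]
tcp_rot: [180.0, 0.0, 77.6]
contact_force: [-0.2, -6.0, 0.8]
grip_width: -0.002
finger_force: 2.8
```

Emit:
{"fn": "arm_command", "kwargs": {"deltas": [1, 0, 0, 0, 0, 0, 1, 0, 0, 0, 0, 0]}}

```text
t: 9.4
tool_pos: [0.5589, 0.0715, 0.0533]
tcp_rot: [-180.0, 0.2, 77.5]
contact_force: [-1.8, -10.1, 1.3]
grip_width: 0.001
finger_force: 4.9
```

Emit:
{"fn": "arm_command", "kwargs": {"deltas": [1, 0, 0, 0, 0, 0, 1, 0, 0, 0, 0, 0]}}

```text
t: 9.6
tool_pos: [0.5592, 0.073, 0.0533]
tcp_rot: [-180.0, 0.2, 77.5]
contact_force: [-1.6, -9.7, 2.2]
grip_width: -0.002
finger_force: 4.9
```

Emit:
{"fn": "arm_command", "kwargs": {"deltas": [1, 0, 0, 0, 0, 0, 1, 0, 0, 0, 0, 0]}}

```text
t: 9.8
tool_pos: [0.5597, 0.0753, 0.0533]
tcp_rot: [-180.0, 0.2, 77.5]
contact_force: [-1.3, -8.3, 1.6]
grip_width: 0.001
finger_force: 4.0
```

Emit:
{"fn": "arm_command", "kwargs": {"deltas": [1, 0, 0, 0, 0, 0, 1, 0, 0, 0, 0, 0]}}

```text
t: 10.0
tool_pos: [0.5603, 0.0779, 0.0533]
tcp_rot: [-180.0, 0.1, 77.5]
contact_force: [-0.1, -5.4, 0.7]
grip_width: -0.001
finger_force: 2.5
```

Emit:
{"fn": "arm_command", "kwargs": {"deltas": [1, 0, 0, 0, 0, 0, 0.5, 0, 0, 0, 0, 0]}}

```text
t: 10.2
tool_pos: [0.5609, 0.0805, 0.0533]
tcp_rot: [180.0, -0.0, 77.6]
contact_force: [0.6, -1.1, 0.4]
grip_width: -0.0
finger_force: 0.9
```

Emit:
{"fn": "arm_command", "kwargs": {"deltas": [0.5, 0, 0, 0, 0, 0, 0.5, 0, 0, 0, 0, 0]}}

```text
t: 10.4
tool_pos: [0.5608, 0.0821, 0.0532]
tcp_rot: [-180.0, -0.1, 77.6]
contact_force: [-0.3, 0.5, 0.5]
grip_width: 0.002
finger_force: 0.0
```

It has snapped home: the force is zero. Now I'll back off, rise and look.

Emit:
{"fn": "arm_command", "kwargs": {"deltas": [-8, 0, 0, 0, 0, 0, -17, 0, 0, 0, 0, 0, 0, 0, -25, 0, 0, 0, 0, 0, -30, 0, 0, 0, -10, 0, -40, 0, 0, 0, -30, 0, -30, 0, 0, 0, -30, 0, 0, 0, 0, 0, -30, 0, 0, 0, 0, 0, -30, 0, 0, 0, 0, 0, 0, 0, 0, 0, 0, 0]}}

```text
t: 11.4
tool_pos: [0.5264, -0.0739, 0.1783]
tcp_rot: [180.0, 0.1, 77.3]
contact_force: [-0.1, -0.3, -0.3]
grip_width: -0.004
finger_force: 0.0
```

```bash
python3 - <<'E'
from h import *
import cv2
a=imaging.grab_frame("top")[135:215,180:280]; b=imaging.grab_frame("wrist")
print(imaging.camera_info("wrist")["extrinsics"])
a=cv2.resize(cv2.convertScaleAbs(a,alpha=1.5),(500,400),interpolation=2); b=cv2.resize(b,(300,225),interpolation=3)
b=cv2.copyMakeBorder(b,0,175,0,0,0); cv2.imwrite("pics/e1.png",np.hstack([a,b]))
E
```

```text
[[ 9.76095042e-01 -2.17343159e-01  6.48243334e-04 -5.28729672e-01]
 [ 2.09171069e-01  9.38575351e-01 -2.74451771e-01 -2.23835892e-02]
 [ 5.90417896e-02  2.68026606e-01  9.61600648e-01 -3.40592259e-01]
 [ 0.00000000e+00  0.00000000e+00  0.00000000e+00  1.00000000e+00]]
```

View pics/e1.png

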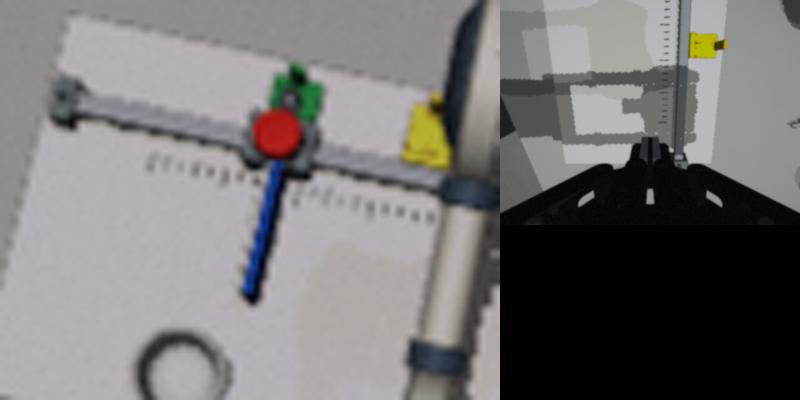

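The stop's cap is at crop (278,133), with the roller at (291,98) sitting on the green clip. Next I'll compute the cap position.

```bash
python3 - <<'E'
from h import *
np.set_printoptions(precision=4,suppress=True)
f=lambda u,v,z: ray("top",180+(u+.5)/5-.5,135+(v+.5)/5-.5,z)
C=np.array([.532,.0446,.017]);a=np.radians(-12.4);ex=np.array([np.cos(a),np.sin(a),0]);ey=np.array([-np.sin(a),np.cos(a),0])
for n,p in dict(cap=(278,133,.086),roller=(291,98,.041),greenbase=(290,117,.044),green=(299,96,.05)).items():
    q=f(*p);d=q-C;print(n,q,d@ex,d@ey)
s=env.state();d=np.array([.569,.091])-s["tool_pos"][:2];y=np.radians(77.6)
print(s["tool_pos"],d@[np.cos(y),np.sin(y)],d@[np.sin(y),-np.cos(y)])
E
```

```text
cap [0.611  0.0936 0.086 ] 0.06665133295424214 0.06482913166500842
roller [0.6448 0.0879 0.041 ] 0.10082678029100145 0.06649648774912487
greenbase [0.6312 0.0883 0.044 ] 0.08747063303509708 0.06401474026938969
green [0.6439 0.0821 0.05  ] 0.10123447188070146 0.06069578314209665
[ 0.5271 -0.071   0.1783] 0.16719772950713324 0.006095728190302032
```

Emit:
{"fn": "arm_command", "kwargs": {"deltas": [30, 8.5, 0, 0, 0, 0, 30, 8.5, 0, 0, 0, 0, 30, 8.5, 0, 0, 0, 0, 30, 8.5, 0, 0, 0, 0, 30, 8.5, 0, 0, 0, 0, 28.5, 8.5, 0, 0, 0, 0, 0, 0, 0, 0, 0, 0, 0, 0, 0, 0, 0, 0, 0, 0, 20, 0, 0, 0, 0, 0, 20, 0, 0, 0, 0, 0, 20, 0, 0, 0, 0, 0, 10, 0, 0, 0]}}

```text
t: 12.7
tool_pos: [0.6146, 0.0924, 0.1062]
tcp_rot: [-179.8, 0.1, 77.5]
contact_force: [-0.6, -0.4, -0.4]
grip_width: -0.001
finger_force: 0.0
```

Emit:
{"fn": "arm_command", "kwargs": {"deltas": [0, 0, 0, 0, 0, 0, 0, 0, 0, 0, 0, 0]}}

```text
t: 12.9
tool_pos: [0.616, 0.093, 0.1092]
tcp_rot: [179.9, -0.0, 77.5]
contact_force: [0.4, 0.1, -0.6]
grip_width: 0.0
finger_force: 0.0
```

```bash
python3 - <<'E'
from h import *
import cv2
b=imaging.grab_frame("side"); a=b[120:210,195:315]
cv2.imwrite("pics/f1.png",cv2.resize(a,(800,600),interpolation=2))
s=env.state();C=np.array([.532,.0446,0]);a=np.radians(-12.4);d=s["tool_pos"]-C
print(s["tool_pos"],s["tcp_rot"],d@[np.cos(a),np.sin(a),0],d@[-np.sin(a),np.cos(a),0])
E
```

```text
[0.61637491 0.09317142 0.10982112] [ 1.79888578e+02 -3.53932999e-02  7.75469364e+01] 0.0719766380722955 0.06555663413473793
```

View pics/f1.png

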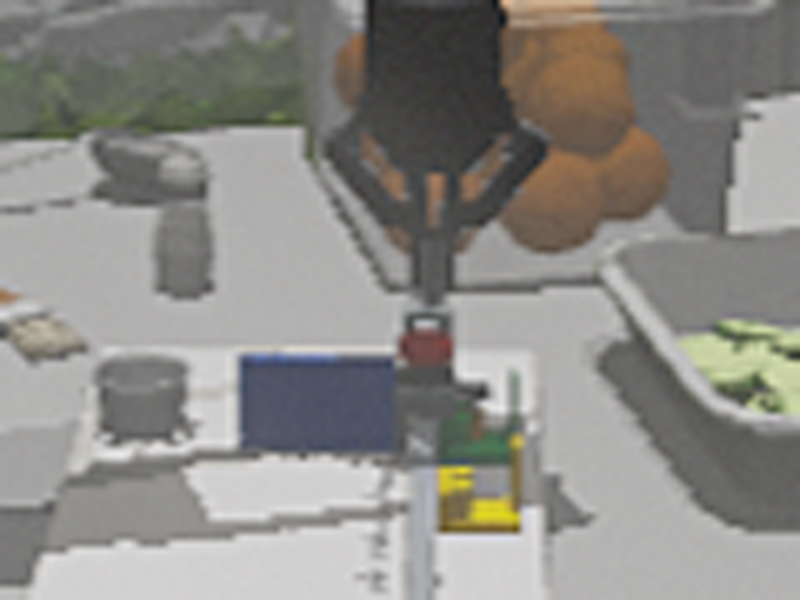

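The fingers (x≈412–455) stand over the red cap (400–452, y≈345), and the roller sits in the green clip. Pressing down.

Emit:
{"fn": "arm_command", "kwargs": {"deltas": [0, -1, 5, 0, 0, 0, 0, -1, 5, 0, 0, 0, 0, 0, 5, 0, 0, 0, 0, 0, 3, 0, 0, 0, 0, 0, 2, 0, 0, 0, 0, 0, 2, 0, 0, 0, 0, 0, 2, 0, 0, 0]}}

```text
t: 13.65
tool_pos: [0.614, 0.0939, 0.0846]
tcp_rot: [180.0, -0.0, 77.6]
contact_force: [-2.0, -0.8, 3.2]
grip_width: 0.001
finger_force: 1.4
```

Emit:
{"fn": "arm_command", "kwargs": {"deltas": [0, 0, 1, 0, 0, 0, 0, 0, 1, 0, 0, 0, 0, 0, 1, 0, 0, 0, 0, 0, 0, 0, 0, 0]}}

```text
t: 14.05
tool_pos: [0.614, 0.0938, 0.0813]
tcp_rot: [180.0, -0.0, 77.6]
contact_force: [-2.2, -0.3, 2.3]
grip_width: -0.0
finger_force: 1.1
```

Emit:
{"fn": "arm_command", "kwargs": {"deltas": [0, 0, 1, 0, 0, 0, 0, 0, 1, 0, 0, 0, 0, 0, 0, 0, 0, 0]}}

```text
t: 14.35
tool_pos: [0.6139, 0.0939, 0.0791]
tcp_rot: [-180.0, -0.0, 77.6]
contact_force: [-0.7, 0.1, 1.9]
grip_width: 0.0
finger_force: 1.0
```

Emit:
{"fn": "arm_command", "kwargs": {"deltas": [0, 0, 1, 0, 0, 0, 0, 0, 0, 0, 0, 0]}}

```text
t: 14.55
tool_pos: [0.6139, 0.0939, 0.0781]
tcp_rot: [-180.0, 0.0, 77.6]
contact_force: [-1.3, -0.1, 2.0]
grip_width: -0.002
finger_force: 1.0
```

Emit:
{"fn": "arm_command", "kwargs": {"deltas": [0, 0, 1, 0, 0, 0, 0, 0, 0, 0, 0, 0]}}

```text
t: 14.75
tool_pos: [0.614, 0.0938, 0.078]
tcp_rot: [180.0, -0.0, 77.6]
contact_force: [-1.8, -0.1, 5.1]
grip_width: 0.0
finger_force: 2.7
```

Emit:
{"fn": "arm_command", "kwargs": {"deltas": [0, 0, 0.5, 0, 0, 0, 0, 0, 0, 0, 0, 0]}}

```text
t: 14.95
tool_pos: [0.6141, 0.0939, 0.078]
tcp_rot: [180.0, -0.0, 77.6]
contact_force: [-3.0, -0.7, 7.3]
grip_width: 0.001
finger_force: 3.6
```

The cap is bottomed: z holds at 0.078 while the force rises. One more slight press, then release straight up.

Emit:
{"fn": "arm_command", "kwargs": {"deltas": [0, 0, 1, 0, 0, 0, 0, 0, 0, 0, 0, 0]}}

```text
t: 15.15
tool_pos: [0.6142, 0.0939, 0.078]
tcp_rot: [179.9, -0.0, 77.6]
contact_force: [-5.8, -0.8, 11.2]
grip_width: 0.002
finger_force: 5.3
```

Emit:
{"fn": "arm_command", "kwargs": {"deltas": [0, 0, -3, 0, 0, 0, 0, 0, -10, 0, 0, 0, 0, 0, -30, 0, 0, 0, 0, 0, -40, 0, 0, 0, -30, 0, 0, 0, 0, 0, -30, 0, 0, 0, 0, 0, -30, 0, 0, 0, 0, 0, -30, 0, 0, 0, 0, 0, -30, 0, 0, 0, 0, 0, 0, 0, 0, 0, 0, 0, 0, 0, 0, 0, 0, 0, 0, 0, 0, 0, 0, 0]}}

```text
t: 16.35
tool_pos: [0.5818, -0.0519, 0.1588]
tcp_rot: [-180.0, -0.0, 77.6]
contact_force: [-0.1, -0.2, -0.2]
grip_width: -0.001
finger_force: 0.0
```

```bash
python3 - <<'E'
from h import *
import cv2
a=imaging.grab_frame("top")[135:215,180:280]; b=imaging.grab_frame("side")[150:214,195:275]
cv2.imwrite("pics/g1.png",np.hstack([cv2.resize(cv2.convertScaleAbs(a,alpha=1.5),(400,320),interpolation=2),cv2.resize(b,(400,320),interpolation=2)]))
E
```

```text
(no output)
```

View pics/g1.png

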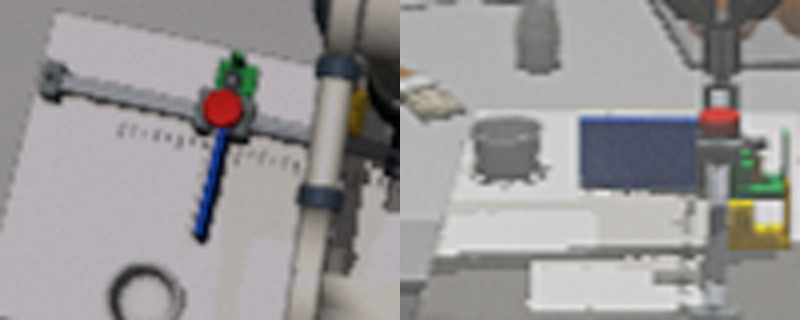

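The cap (222,108) is down, the stop still sits at the green clip, the cup hasn't moved and the arm is clear.

```bash
python3 -c "
from bench import env
print(env.job_done())"
```

```text
the job is handed in; nothing more can be done
None
```

The stop passed through yellow and clicked into the green clip, and the red lock cap is pressed fully down and released; the job was handed in at about 16 s with the arm clear.

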